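Set a jig's length stop to a finished block by touch and clamp it

TASK

Set the length stop of the small jig to the finished aluminium block, the one with the row of five holes, so that the next blocks of that length can be located in it. Lay the block flat, holes up, along the middle of the jig's bed, then bring the sliding stop up gently, without ramming it, until you feel the block sit between the fixed end block and the stop with no gap at either end, and clamp the stop tight there: its black knob spins free until it is pushed down, and turning it clockwise while pushed down tightens (anticlockwise loosens - it may have been left tight). Leave the other things lying in front of the jig where they are.

Things in the scene. Friction and masses are not known exactly. Their poses are not given: they have to be found in the camera images.
- sample_block: finished aluminium block with a row of five holes in its top, 24 x 85 x 20 mm (x, y, z), 0.16 kg, lying on the bench; origin at the centre of its underside, y along its length, z up; grasp it across the 24 mm width
- jig: small stop jig bolted down on the bench on 8 mm feet: aluminium bed 56 x 220 mm (x, y), its top 22 mm above the origin; a steel end block 52 x 20 x 28 mm is fixed on the bed at the +y end; origin on the bench under the bed's centre, y along the bed towards the fixed end block, z up. Stands at a yaw of -0.25 to 0.35 rad
- datum_face (a point): foot of the fixed end block's inner face: on the bed's centre line at bed level, at y = +84 mm in the jig's frame; the face looks to -y of the jig
- stop_carriage: sliding stop on the bed: grey carriage 60 mm wide (x), 44 mm long (y), 26 mm high, with a steel stop face looking to +y; origin on the bed's centre line at bed level in the plane of the stop face, axes as the jig's. Slides along y with about 2.5 N when loose. Starts anywhere, often too close for the block to go in, and may start clamped
- stop_face (a point): foot of the stop face, the same point as the origin of stop_carriage. It can run from y = -50 mm (fully open, 134 mm from the fixed face) to y = +50 mm in the jig's frame
- knob_top (a point): centre of the top of the round black clamp knob on the sliding stop: 38 mm in diameter, 22 mm tall, axis vertical, 25 mm behind the stop face, its underside 30.5 mm and its top 52.5 mm above the bed (4.5 mm of air under it). Spins free until pushed 3 mm down against its spring (4 N); held down with 10 to 15 N its serrated face drives the clamp; pushed less, it slips. Clockwise from above tightens
- clamp_pad: brass clamping pad hidden in the bed's slot under the sliding stop, pressed on the slot's wall by an eccentric under the knob; origin at bed level on the knob's axis. From loose to tight takes up to 2 rad of driven turn; then the knob only slips, the pad presses with about 15 N and the stop no longer slides under 8 N. Let up, the knob can be turned back freely for another stroke
- latch_lever: black plastic latch lever 22 x 68 x 24 mm (x, y, z) in the row in front of the jig, not to be disturbed; origin at the centre of its underside, y along its length
- plug_gauge: steel plug gauge with hexagon grip, 20 x 94 x 19 mm, in the same row, not to be disturbed; origin at the centre of its underside, y along its length
- hinge_bracket: bent steel hinge bracket 44 x 46 x 39 mm with an upright leg, standing at the right end of the same row, not to be disturbed; origin at the centre of its underside

How it is judged (in metres and radians):
At the end, for the whole second after the job is handed in: Block at rest flat on the bed, holes up, within 8 mm of and 0.06 rad to its centre line, its end within 2 mm of the fixed end block; stop face at most 87.5 mm from the fixed face (2.5 mm play in all); clamp pad pressing on the slot wall with over 9 N (z of sample_block in the frame of jig between 0.019 and 0.025 m and x of sample_block in the frame of jig between -0.008 and 0.008 m and angle between the y axis of sample_block and the y axis of jig, either way round below 0.06 rad and y of sample_block in the frame of jig above 0.0395 m and y of stop_face in the frame of jig above -0.0035 m and contact force between clamp_pad and anything else above 9 N and linear speed of sample_block below 0.01 m/s); the robot touches nothing.
It fails at once if the sliding stop is rammed into the block (more than 35 N) (contact force between stop_carriage and sample_block above 35 N).
It fails at once if another thing in the row in front of the jig is moved by more than 30 mm (distance of any of latch_lever, plug_gauge, hinge_bracket from where it was at the start of the episode above 0.03 m).
It also fails if it takes over 72 s, if anything falls off the work surface, if the arm or the gripper's body presses on something with over 40 N, if the wrist force passes 120 N, or if a joint passes its speed limit or range.

ROBOT

A 7-joint arm with a two-finger parallel gripper is mounted at the origin on a cart in front of the work surface, level with it; the furniture and walls round the work are solid. World frame = base frame: x ahead of the robot, y to its left, z up, the work surface at z = 0. Lengths are in m, angles in degrees, forces in N, time in s.
With the tool pointing down it reaches from about 0.4 to 0.85 m from the base axis. Payload 4.5 kg.
Tool frame: the origin (TCP) lies at the very end of the fingers, on their centre line; the grasp point (between the pads) lies 19 mm behind it (bot.pinch_z is the z of the grasp point in the tool frame, in m); z points along the fingers, y is the line along which they close (so a half turn about z gives the same grasp; the last joint's range is limited). The gripper opens to 88 mm and grips with 3 to 60 N. Pads are 18 mm wide; open, the fingers measure 123 mm over their backs; the gripper's body (75 mm by 187 mm) begins 45 mm behind the grasp point.
Start: joints at [71.494, 39.483, -11.15, 89.685, 9.013, 51.709, -12.324], TCP at [0.218, -0.586, 0.239] pointing down, gripper open.
Joint ranges: [-172.22, 172.22], [-26.19, 119.32], [-84.43, 86.54], [7.71, 146.69], [-57.33, 237.33], [2.42, 119.75], [-152.13, 152.13]. Speed limits (degrees/s): [147.25, 147.25, 180, 180, 180, 180, 180].

INTERFACE

Orientations are given as [roll, pitch, yaw] about the fixed x, y, z axes, in that order (R = Rz(yaw) Ry(pitch) Rx(roll)).
In Python, from bench import bot, viewer, close_job gives the robot as it stands. The module is installed in compiled form; this text tells all that it offers.
- The arm moves only by the shell command python3 -m jog 'ROWS' [FORCE]. ROWS is a JSON object of lists of equal length, an entry for each row: "jaw": the finger opening in mm, from 0 to 88.1; "translation": the shift along the tool's x, y, z each as a share of 250 mm, from -1 to 1, a list of three; "turn": the turn, a rotation vector about the tool's x, y, z each as a share of 90 degrees, from -1 to 1, a list of three. In form: {"jaw": [jaw, ...], "translation": [[x, y, z], ...], "turn": [[rx, ry, rz], ...]}. A call has 1 to 20 rows; each row shifts and turns the commanded pose from where the row before left it, along the tool's axes as they then stand; what a row does not reach is not made up. A row lasts 1/12 s, in which the tool goes at most 41.7 mm and 7.16 degrees, less where a joint would pass 70% of its speed; a pose out of reach is approached as far as the arm can. A call with a number of a shift or a turn outside -1 to 1 is refused whole. A call with a gripper value outside its range is refused whole. The fingers move at their own pace and stop on an object; FORCE is the grip in N (left out, the last holds). Time passes only in rows, so rows that do not move let the fingers close. It gives the time, the measured TCP pose, the force, the opening and the grip force at its end, in the units of the state.
- bot.get_state(): the state, without advancing time (a new reading comes with each control period).
- viewer.grab_frame(name): name is "scene" or "top" or "wrist"; returns the picture (400x640x3 uint8, blue, green, red); there is no depth.
- viewer.camera_params(name): a dict with "vertical_fov" (degrees; the focal length in pixels is half the picture's height over the tangent of half this angle, whatever the lens; pixels are square), "cx", "cy" (the principal point, pixels), "world_from_camera" (4x4, takes a point from camera to world coordinates). Camera axes: x right, y down, z forward; pixel columns grow to the right and rows downward; lengths in m; the calibration is good to about 2 mm. A picture is of the moment at which its call begins: read the wrist's pose just before it. camera_params takes no time and is no camera call; for the wrist camera it gives the pose at the moment of the call.
- close_job(): hands the job in; it is judged then, once.
The state is a dict: "clock": time; "joint_positions": joint angles; "qvel": joint speeds; "effort": joint torques, N m; "tcp_pos": TCP position; "eef_rot": TCP orientation; "wrist_force": force on the tool from outside, world axes, zero at the start; "ft_torque": the same for the moment, N m; "gripper_width": opening from 0.0 (shut) to 1.0 (fully open); "finger_force": force on a finger pad.
Only numpy, scipy, OpenCV 4.12 (cv2) and the standard library are available. Lean on these libraries where they do the work, as an engineer would, in place of code of your own. Each camera call takes 0.05 s, during which the arm holds its last target. There are 200 camera calls.

## Working session

There is one attempt and no reset: what is moved stays moved. The work goes in short steps, Python scripts to look and compute and a shell command to move; the robot and the scene stay as the last step left them, time stands still between calls to the robot, and variables do not carry over. Pictures are saved under pics/ and viewed, at most 10 in all, crops included, and the job is handed in when it is done.

```bash
mkdir -p pics
python3 - <<'E'
from bench import bot,viewer
import cv2,numpy as np
print(bot.get_state())
for n in("scene","top"):
    cv2.imwrite(f"pics/{n}0.png",viewer.grab_frame(n)); p=viewer.camera_params(n)
    print(n,p)
E
```

```text
{'clock': 0.0, 'joint_positions': array([ 71.49259186,  39.53366233, -11.14339164,  89.74350839,
         9.01338434,  51.70729116, -12.32384773]), 'qvel': array([-0.02527243,  0.11086937,  0.00744644,  0.02386937,  0.03075048,
       -0.0213548 ,  0.01243264]), 'effort': array([-3.52581837e-04, -5.27555859e+01, -1.26687717e+00, -1.53427720e+01,
       -5.25235967e-02,  6.45962762e-03,  2.03332570e-04]), 'tcp_pos': array([ 0.2180345 , -0.58508457,  0.2379105 ]), 'eef_rot': array([-1.79897728e+02,  8.54407002e-03,  2.04485119e+01]), 'wrist_force': array([ 0.07414409, -0.17586853,  0.30406723]), 'ft_torque': array([-0.01937459,  0.02488965,  0.03072601]), 'finger_force': 0.0, 'gripper_width': 1.0004780950705017}
scene {'vertical_fov': 52.44176136487265, 'cx': 308.8560250401477, 'cy': 198.54456786364827, 'world_from_camera': array([[-0.86998991, -0.33978345,  0.35730208,  0.20498888],
       [-0.49301313,  0.61041823, -0.61994165,  0.25297545],
       [-0.00745779, -0.71549759, -0.6985754 ,  0.67540708],
       [ 0.        ,  0.        ,  0.        ,  1.        ]])}
top {'vertical_fov': 57.658705292454464, 'cx': 322.0039010288523, 'cy': 202.92385342634412, 'world_from_camera': array([[-0.11190944, -0.97099969,  0.21127204,  0.32460065],
       [-0.9936981 ,  0.10798954, -0.03003893, -0.27770246],
       [ 0.00635262, -0.21330227, -0.9769656 ,  0.90010014],
       [ 0.        ,  0.        ,  0.        ,  1.        ]])}
```

View pics/scene0.png

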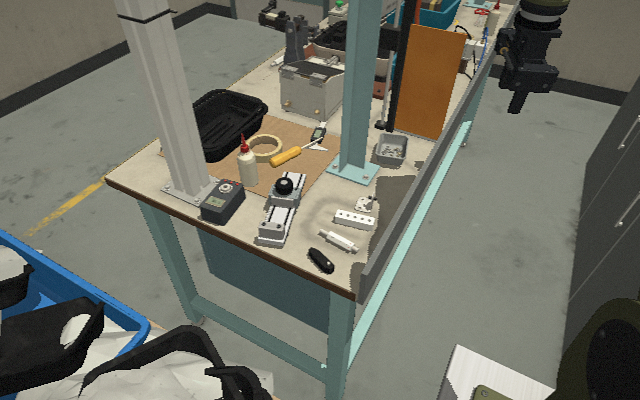

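View pics/top0.png

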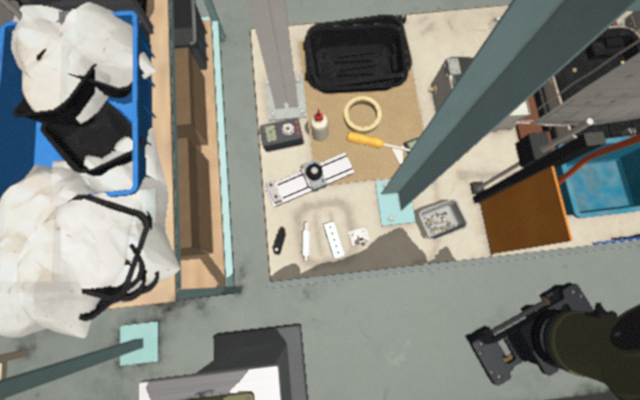

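```bash
cat > h.py <<'E'
from bench import bot,viewer
import cv2,numpy as np
from scipy.spatial.transform import Rotation as R
def ray(p,u,v):
    f=200/np.tan(np.radians(p["vertical_fov"]/2)); T=np.array(p["world_from_camera"])
    d=T[:3,:3]@np.array([(u-p["cx"])/f,(v-p["cy"])/f,1]); return T[:3,3],d/np.linalg.norm(d)
def onz(p,u,v,z):
    o,d=ray(p,u,v); return o+d*(z-o[2])/d[2]
def tri(rs):
    A=sum(np.eye(3)-np.outer(d,d) for o,d in rs); b=sum((np.eye(3)-np.outer(d,d))@o for o,d in rs); return np.linalg.solve(A,b)
def proj(p,X):
    f=200/np.tan(np.radians(p["vertical_fov"]/2)); c=np.linalg.inv(p["world_from_camera"])@np.r_[X,1]
    return c[:2]/c[2]*f+[p["cx"],p["cy"]]
E
python3 - <<'E'
from h import *
p=viewer.camera_params("top")
for n,u,v,z in [("block",333,238,.02),("knob",314,171,.075),("jigL",272,190,.05),("jigR",351,162,.025),("lever",279,240,.02),("gauge",306,240,.02),("bracket",358,237,.02),("postfoot",392,200,0),("rail",360,260,.0),("railL",275,278,0)]: print(n,onz(p,u,v,z).round(3))
q=viewer.camera_params("scene"); print(onz(q,285,185,.075))
for c in ("top","scene"): pass
w=viewer.camera_params("wrist"); T=np.array(w["world_from_camera"]); s=bot.get_state()
Rt=R.from_euler("xyz",s["eef_rot"],degrees=True).as_matrix()
print("wrist fov",w["vertical_fov"],(Rt.T@(T[:3,3]-s["tcp_pos"])).round(4),(Rt.T@T[:3,:3]).round(3).tolist(), Rt.round(2).tolist())
im=cv2.imread("pics/scene0.png")[160:290,180:420]; a=cv2.resize(im,None,fx=3.3,fy=3.3,interpolation=2)
cv2.imwrite("pics/c1.png",a)
E
```

```text
block [ 0.425 -0.322  0.02 ]
knob [ 0.582 -0.293  0.075]
jigL [ 0.553 -0.188  0.05 ]
jigR [ 0.611 -0.389  0.025]
lever [ 0.435 -0.191  0.02 ]
gauge [ 0.428 -0.256  0.02 ]
bracket [ 0.421 -0.382  0.02 ]
postfoot [ 0.507 -0.483  0.   ]
rail [ 0.367 -0.382  0.   ]
railL [ 0.347 -0.171  0.   ]
[ 0.57875142 -0.29139232  0.075     ]
wrist fov 62.84134968184656 [ 0.0671 -0.0008 -0.1456] [[-0.001, -0.964, -0.267], [1.0, -0.001, 0.0], [-0.0, -0.267, 0.964]] [[0.94, 0.35, -0.0], [0.35, -0.94, 0.0], [-0.0, -0.0, -1.0]]
```

View pics/c1.png

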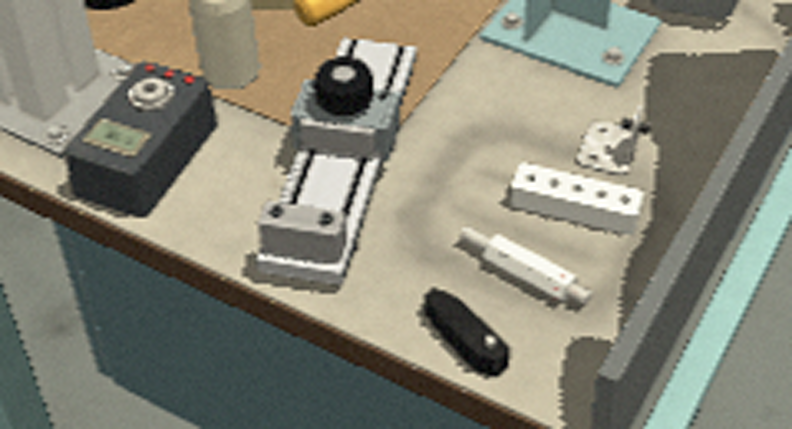

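```bash
python3 -m jog '{"jaw":[88,88,88,88,88,88,88,88,88,88,88,88,88,88,88,88,88,88],"translation":[[0.05,-0.134,0],[0.05,-0.134,0],[0.05,-0.134,0],[0.05,-0.134,0],[0.05,-0.134,0],[0.05,-0.134,0],[0.05,-0.134,0],[0.05,-0.134,0],[0.13,0.05,0],[0.13,0.05,0],[0.13,0.05,0],[0.13,0.05,0],[0.13,0.05,0],[0.13,0.05,0],[0.13,0.05,0],[0.13,0.05,0],[0,0,0],[0,0,0]],"turn":[[0,0,0],[0,0,0],[0,0,0],[0,0,0],[0,0,0],[0,0,0],[0,0,0],[0,0,0],[0,0,0],[0,0,0],[0,0,0],[0,0,0],[0,0,0],[0,0,0],[0,0,0],[0,0,0],[0,0,0],[0,0,0]]}' 30
python3 - <<'E'
from h import *
import json
s=bot.get_state(); print(s["tcp_pos"],s["eef_rot"],s["joint_positions"].round(1))
p=viewer.camera_params("wrist"); im=viewer.grab_frame("wrist"); cv2.imwrite("pics/w1.png",im); p["world_from_camera"]=np.array(p["world_from_camera"]).tolist(); json.dump(p,open("w1.json","w"))
cv2.imwrite("pics/w1b.png",im)
E
```

```text
clock: 1.6
tcp_pos: [0.4984, -0.3015, 0.238]
eef_rot: [-180.0, -0.0, 20.6]
wrist_force: [-0.8, 0.2, 0.2]
gripper_width: 0.998
finger_force: 0.0
[ 0.49838711 -0.30146086  0.23797268] [-1.79958240e+02 -1.90976846e-02  2.05918046e+01] [ 32.   36.2  -9.1  97.4   7.3  47.  -49.8]
```

View pics/w1.png

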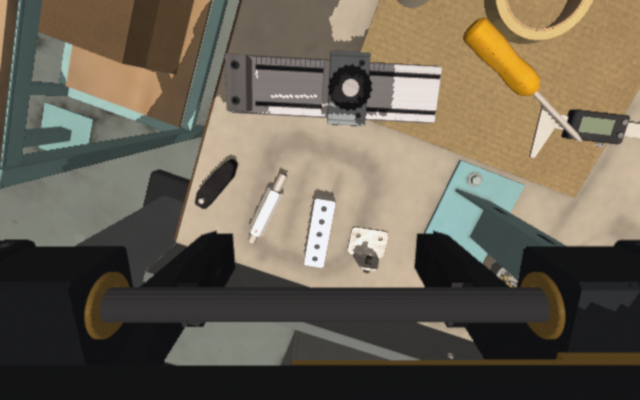

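```bash
python3 -m jog '{"jaw":[88,88,88,88],"translation":[[0.12,0.06,0],[0.12,0.06,0],[0,0,0],[0,0,0]],"turn":[[0,0,0],[0,0,0],[0,0,0],[0,0,0]]}'
python3 - <<'E'
from h import *
import json
p=viewer.camera_params("wrist"); im=viewer.grab_frame("wrist"); cv2.imwrite("pics/w2.png",im); p["world_from_camera"]=np.array(p["world_from_camera"]).tolist(); json.dump(p,open("w2.json","w"))
c=im[60:400,180:540]
cv2.imwrite("pics/w2c.png",cv2.resize(im[20:320,180:480],None,fx=2,fy=2,interpolation=2))
E
```

```text
clock: 1.98
tcp_pos: [0.5631, -0.3097, 0.2382]
eef_rot: [-180.0, 0.1, 20.4]
wrist_force: [-1.5, -0.2, -0.1]
gripper_width: 1.0
finger_force: 0.0
```

View pics/w2c.png

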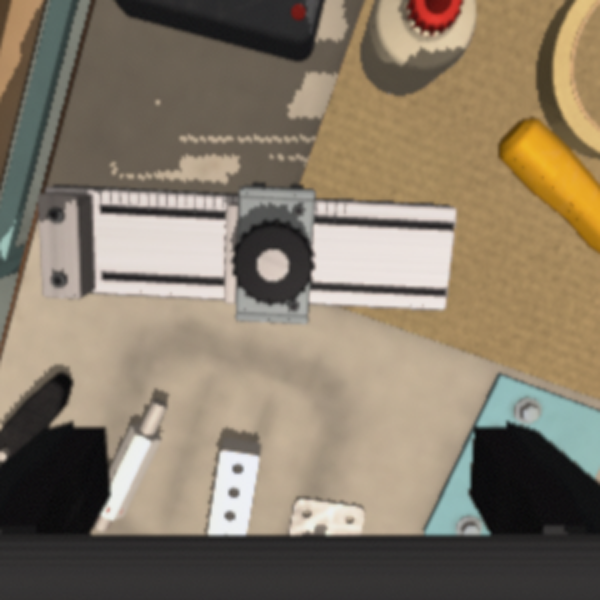

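```bash
cat > m.py <<'E'
from h import *
import json
P=[json.load(open(f"w{i}.json")) for i in(1,2)]; I=[cv2.cvtColor(cv2.imread(f"pics/w{i}.png"),6).astype(int) for i in(1,2)]
def cen(im,u,v,r,t,dark):
    u,v=int(u),int(v); w=im[v-r:v+r+1,u-r:u+r+1]; m=((w<t) if dark else (w>t)).astype(np.uint8)
    n,l,s,c=cv2.connectedComponentsWithStats(m); d=np.linalg.norm(c-r,axis=1); k=1+np.argmin(d[1:]); return c[k]+[u-r,v-r],s[k,4]
E
python3 - <<'E'
from m import *
def two(name,a,b,r,t,dark):
    x,y=cen(I[0],*a,r,t,dark),cen(I[1],*b,r,t,dark); print(name,x,y,tri([ray(P[0],*x[0]),ray(P[1],*y[0])]).round(4))
two("cap",(350,87),(316,152),14,100,False)
two("boltA",(236,63),(208,127),6,70,True)
two("boltB",(236,100),(209,159),6,70,True)
g=I[0][180:275,295:345]; m=(g>165).astype(np.uint8); m=cv2.morphologyEx(m,cv2.MORPH_CLOSE,np.ones((5,5)))
n,l,s,c=cv2.connectedComponentsWithStats(m); k=1+np.argmax(s[1:,4]); print("area",s[k]); pts=np.argwhere(l==k)[:,::-1]+[295,180]
q=cv2.boxPoints(cv2.minAreaRect(pts.astype(np.float32))); print(q.round(1)); W=np.array([onz(P[0],*a,.02) for a in q]); print(W.round(4), np.linalg.norm(W-np.roll(W,1,0),axis=1), W.mean(0))
h1=[cen(I[0],u,v,5,130,True) for u,v in [(323,208),(322,221),(320,234),(318,246),(317,258)]]
h2=[cen(I[1],u,v,5,130,True) for u,v in [(299,254),(296.5,266),(295,278)]]
print([a[0].round(1).tolist()+[int(a[1])] for a in h1+h2])
for a,b in zip(h1,h2): print("hole",tri([ray(P[0],*a[0]),ray(P[1],*b[0])]).round(4))
for a in h1: print(onz(P[0],*a[0],.02).round(4))
E
```

```text
cap (array([350.05645161,  87.29435484]), np.int32(248)) (array([316.04484305, 152.2735426 ]), np.int32(223)) [ 0.5822 -0.2934  0.0795]
boltA (array([234.46551724,  64.34482759]), np.int32(58)) (array([206.93939394, 126.12121212]), np.int32(33)) [ 0.565  -0.1843  0.0527]
boltB (array([235.14035088, 100.01754386]), np.int32(57)) (array([208.4, 159.6]), np.int32(15)) [ 0.5345 -0.1955  0.0577]
area [   0    0   50   95 3567]
[[295. 274.]
 [295. 180.]
 [344. 180.]
 [344. 274.]]
[[ 0.3586 -0.314   0.02  ]
 [ 0.4711 -0.275   0.02  ]
 [ 0.4907 -0.3272  0.02  ]
 [ 0.3799 -0.3707  0.02  ]] [0.06053224 0.11905379 0.05577455 0.11902967] [ 0.42507222 -0.32174589  0.02      ]
[[323.3, 208.5, 14], [321.3, 221.5, 14], [318.6, 234.1, 11], [316.5, 246.2, 10], [314.5, 258.4, 11], [298.5, 254.0, 12], [296.5, 266.0, 12], [294.5, 277.5, 12]]
hole [ 0.4514 -0.3168  0.0232]
hole [ 0.4362 -0.3199  0.0245]
hole [ 0.4196 -0.3227  0.0228]
[ 0.4505 -0.3171  0.02  ]
[ 0.4346 -0.3205  0.02  ]
[ 0.4185 -0.3231  0.02  ]
[ 0.4029 -0.3261  0.02  ]
[ 0.387  -0.3293  0.02  ]
```

Run:
```python
from m import *
p=P[1]
w=lambda u,v,z: onz(p,u/2+180,v/2+20,z)
for n,a,b,z in [("slotU",(102,209),(452,226),.022),("slotL",(102,276),(445,292),.022),("bolts",(54,212),(57,279),.05),("endtop",(79,196),(76,296),.05),("bedR",(456,207),(447,309),.022),("stopfaceTop",(238,190),(236,318),.048)]:
    A,B=w(*a,z),w(*b,z); d=B-A; print(n,A.round(4),B.round(4),"ang",np.degrees(np.arctan2(d[1],d[0])).round(1),np.linalg.norm(d).round(4))
for i,(u,v) in enumerate([(350.06,87.29),(316.04,152.27)]): print(onz(P[i],u,v,.0745))
```

```text
slotU [ 0.5702 -0.1983  0.022 ] [ 0.6278 -0.3796  0.022 ] ang -72.4 0.1902
slotL [ 0.535  -0.2084  0.022 ] [ 0.5932 -0.3909  0.022 ] ang -72.3 0.1915
bolts [ 0.5647 -0.1829  0.05  ] [ 0.5325 -0.1931  0.05  ] ang -162.5 0.0338
endtop [ 0.5766 -0.1926  0.05  ] [ 0.5273 -0.2046  0.05  ] ang -166.3 0.0508
bedR [ 0.6378 -0.3774  0.022 ] [ 0.5847 -0.3959  0.022 ] ang -160.9 0.0563
stopfaceTop [ 0.6067 -0.2655  0.048 ] [ 0.5446 -0.286   0.048 ] ang -161.7 0.0654
[ 0.58254446 -0.29361158  0.0745    ]
[ 0.58146254 -0.29350151  0.0745    ]
```

```bash
python3 -m jog '{"jaw":[65,65,65,65,65,65,65,65,65,65,65],"translation":[[0.094,-0.034,0],[0,0,0.1],[0,0,0.12],[0,0,0.12],[0,0,0.1],[0,0,0.1],[0,0,0.08],[0,0,0.05],[0,0,0.03],[0,0,0.02],[0,0,0]],"turn":[[0,0,0],[0,0,0],[0,0,0],[0,0,0],[0,0,0],[0,0,0],[0,0,0],[0,0,0],[0,0,0],[0,0,0],[0,0,0]]}' 30
python3 - <<'E'
from h import *
im=viewer.grab_frame("wrist"); cv2.imwrite("pics/w3.png",im)
E
```

```text
clock: 2.95
tcp_pos: [0.5821, -0.2938, 0.0587]
eef_rot: [-180.0, 0.0, 20.4]
wrist_force: [0.4, -0.4, 0.9]
gripper_width: 0.741
finger_force: 0.0
```

View pics/w3.png

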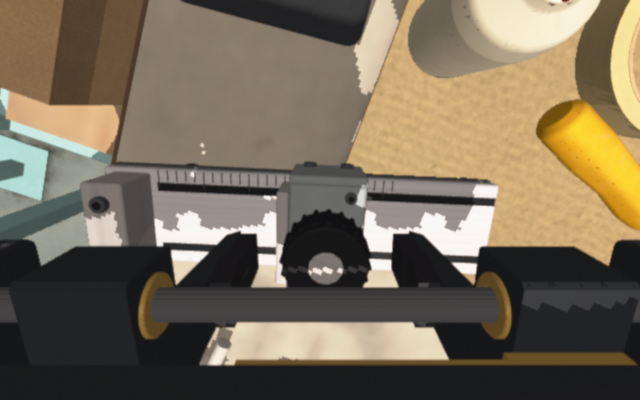

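```bash
python3 -m jog '{"jaw":[50,30,30,30,30,30,30,30],"translation":[[0,0,0.01],[0,0,0],[0,0,0],[0,0,0],[0,0,0],[0,0,0],[0,0,0],[0,0,0]],"turn":[[0,0,0],[0,0,0],[0,0,0],[0,0,0],[0,0,0],[0,0,0],[0,0,0],[0,0,0]]}' 30
python3 -m jog '{"jaw":[30,30,30,30,30,30],"translation":[[0,0.008,0],[0,0.008,0],[0,0.004,0],[0,0,0],[0,0,0],[0,0,0]],"turn":[[0,0,0],[0,0,0],[0,0,0],[0,0,0],[0,0,0],[0,0,0]]}'
```

```text
clock: 3.67
tcp_pos: [0.5831, -0.2937, 0.0566]
eef_rot: [180.0, -0.0, 20.4]
wrist_force: [0.5, 0.4, 2.4]
gripper_width: 0.424
finger_force: 30.0
clock: 4.17
tcp_pos: [0.5833, -0.2943, 0.0554]
eef_rot: [-179.6, 0.1, 20.5]
wrist_force: [-1.9, 6.7, 3.7]
gripper_width: 0.423
finger_force: 30.0
```

```bash
python3 -m jog '{"jaw":[30,30,30,30,30],"translation":[[0,-0.02,0.012],[0,0,0.012],[0,0,0.008],[0,0,0],[0,0,0]],"turn":[[0,0,0],[0,0,0],[0,0,0],[0,0,0],[0,0,0]]}'
```

```text
clock: 4.58
tcp_pos: [0.5833, -0.2939, 0.0529]
eef_rot: [179.9, -0.1, 20.4]
wrist_force: [-7.5, 4.4, 33.3]
gripper_width: 0.42
finger_force: 36.3
```

```bash
python3 -m jog '{"jaw":[30,30,30],"translation":[[0,0,-0.013],[0,0,0],[0,0,0]],"turn":[[0,0,0],[0,0,0],[0,0,0]]}'
```

```text
clock: 4.83
tcp_pos: [0.5832, -0.2939, 0.0532]
eef_rot: [179.9, -0.1, 20.4]
wrist_force: [-3.0, 1.9, 14.3]
gripper_width: 0.419
finger_force: 31.9
```

Pressed at 14 N; now turn anticlockwise (negative about the tool z) to loosen.

```bash
python3 -m jog '{"jaw":[30,30,30,30,30,30],"translation":[[0,0,0],[0,0,0],[0,0,0],[0,0,0],[0,0,0],[0,0,0]],"turn":[[0,0,-0.07],[0,0,-0.07],[0,0,-0.07],[0,0,-0.07],[0,0,0],[0,0,0]]}'
python3 -c "
from h import *
s=bot.get_state();print(s['ft_torque'],s['joint_positions'])"
```

```text
clock: 5.33
tcp_pos: [0.5834, -0.2942, 0.0534]
eef_rot: [179.9, -0.0, 45.6]
wrist_force: [-2.5, 1.8, 14.8]
gripper_width: 0.427
finger_force: 34.9
[0.40801836 0.69903868 0.17377672] [ 29.54937     55.52935416 -12.93468817  91.27343264  18.71130432
  35.20597523 -37.66296615]
```

```bash
python3 -m jog '{"jaw":[30,30,30,30,30,30,30,30,30,30,30,30,30],"translation":[[0,0,0],[0,0,0],[0,0,0],[0,0,0],[0,0,0],[0,0,0],[0,0,0],[0,0,0],[0,0,0],[0,0,0],[0,0,0],[0,0,0],[0,0,0]],"turn":[[0,0,-0.075],[0,0,-0.075],[0,0,-0.075],[0,0,-0.075],[0,0,-0.075],[0,0,-0.075],[0,0,-0.075],[0,0,-0.075],[0,0,-0.075],[0,0,-0.075],[0,0,-0.075],[0,0,0],[0,0,0]]}'
python3 -c "
from h import *
s=bot.get_state();print(s['ft_torque'],s['joint_positions'])"
```

```text
clock: 6.42
tcp_pos: [0.5843, -0.2945, 0.0535]
eef_rot: [179.9, 0.2, 119.9]
wrist_force: [-0.3, 0.4, 12.8]
gripper_width: 0.42
finger_force: 33.9
[-0.07478818  0.37569009  0.04992981] [ 39.10960502  58.30055619 -31.79276651  90.6330795   41.10839169
  43.00409917  18.51977155]
```

```bash
python3 -m jog '{"jaw":[30,30,30,30,30,30,30],"translation":[[0,0,-0.02],[0,0,0],[0,0,0],[-0.015,-0.003,0],[-0.015,-0.003,0],[0,0,0],[0,0,0]],"turn":[[0,0,0],[0,0,0],[0,0,0],[0,0,0],[0,0,0],[0,0,0],[0,0,0]]}'
```

```text
clock: 7.0
tcp_pos: [0.5857, -0.2991, 0.0564]
eef_rot: [179.9, -0.1, 119.9]
wrist_force: [2.5, 4.6, 2.5]
gripper_width: 0.418
finger_force: 30.0
```

```bash
python3 -m jog '{"jaw":[30,30,30,30,30,30,30,30],"translation":[[-0.024,-0.005,0],[-0.024,-0.005,0],[-0.024,-0.005,0],[-0.024,-0.005,0],[-0.024,-0.005,0],[-0.024,-0.005,0],[0,0,0],[0,0,0]],"turn":[[0,0,0],[0,0,0],[0,0,0],[0,0,0],[0,0,0],[0,0,0],[0,0,0],[0,0,0]]}'
```

```text
clock: 7.67
tcp_pos: [0.5973, -0.3356, 0.0566]
eef_rot: [179.9, 0.0, 119.9]
wrist_force: [3.3, 1.9, 3.1]
gripper_width: 0.423
finger_force: 30.0
```

```bash
python3 -m jog '{"jaw":[65,65,65,65,65,65,65,65,65],"translation":[[0,0,0],[0,0,0],[0,0,0],[0,0,-0.06],[0,0,-0.14],[0,0,-0.14],[0.08,0,-0.08],[0.08,0,0],[0.08,0,0]],"turn":[[0,0,0],[0,0,0],[0,0,0],[0,0,0],[0,0,0],[0,0,0],[0,0,0],[0,0,0],[0,0,0]]}'
python3 -m jog '{"jaw":[65,65,65,65,65,65,65,65,65,65,65,65,65,65,65,65,65,65],"translation":[[0,0,0],[0,0,0],[0,0,0],[0,0,0],[0,0,0],[0,0,0],[0,0,0],[0,0,0],[0,0,0],[0,0,0],[0,0,0],[0,0,0],[0,0,0],[0,0,0],[0,0,0],[0,0,0],[0,0,0],[0,0,0]],"turn":[[0,0,0.0758],[0,0,0.0758],[0,0,0.0758],[0,0,0.0758],[0,0,0.0758],[0,0,0.0758],[0,0,0.0758],[0,0,0.0758],[0,0,0.0758],[0,0,0.0758],[0,0,0.0758],[0,0,0.0758],[0,0,0.0758],[0,0,0.0758],[0,0,0.0758],[0,0,0.0758],[0,0,0],[0,0,0]]}'
python3 - <<'E'
from h import *
s=bot.get_state(); print(s["joint_positions"].round(0))
a=np.radians(s["eef_rot"][2]); d=np.array([.419,-.323])-s["tcp_pos"][:2]
print([d@[np.cos(a),np.sin(a)]/.25, d@[np.sin(a),-np.cos(a)]/.25])
E
```

```text
clock: 8.42
tcp_pos: [0.567, -0.284, 0.1644]
eef_rot: [179.9, 0.2, 119.8]
wrist_force: [-0.5, 0.6, -0.1]
gripper_width: 0.739
finger_force: 0.0
clock: 9.92
tcp_pos: [0.5666, -0.2836, 0.1622]
eef_rot: [180.0, -0.0, 10.9]
wrist_force: [0.4, 0.1, 0.0]
gripper_width: 0.737
finger_force: 0.0
[ 26.  45.  -7.  92.   7.  43. -63.]
[np.float64(-0.6096031723804879), np.float64(0.042706879975879825)]
```

```bash
python3 -m jog '{"jaw":[38,38,38,38,38,38,38,38,38,38,38,38],"translation":[[-0.11,0.0085,0],[-0.11,0.0085,0],[-0.11,0.0085,0],[-0.11,0.0085,0],[-0.11,0.0085,0],[0,0,0],[0,0,0.14],[0,0,0.14],[0,0,0.1],[0,0,0.07],[0,0,0],[0,0,0]],"turn":[[0,0,0],[0,0,0],[0,0,0],[0,0,0],[0,0,0],[0,0,0],[0,0,0],[0,0,0],[0,0,0],[0,0,0],[0,0,0],[0,0,0]]}' 40
python3 - <<'E'
from h import *
cv2.imwrite("pics/w4.png",viewer.grab_frame("wrist"))
E
```

```text
clock: 10.92
tcp_pos: [0.4336, -0.3194, 0.0487]
eef_rot: [-179.9, 0.0, 10.9]
wrist_force: [0.7, -0.7, 0.1]
gripper_width: 0.43
finger_force: 0.0
```

View pics/w4.png

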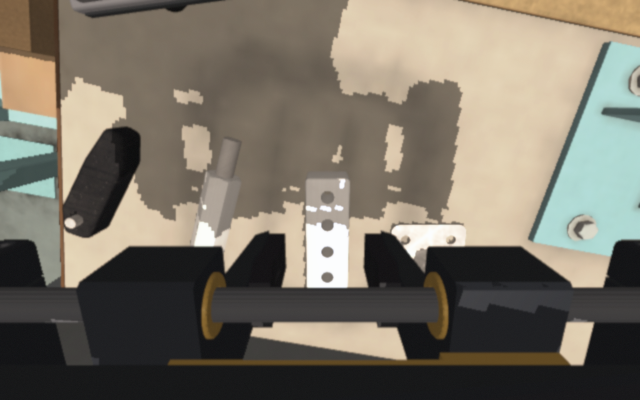

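```bash
python3 -m jog '{"jaw":[38,38,38,38,38,15,15,15,15,15,15],"translation":[[0,0,0.08],[0,0,0.05],[0,0,0.03],[0,0,0.015],[0,0,0],[0,0,0],[0,0,0],[0,0,0],[0,0,0],[0,0,0],[0,0,0]],"turn":[[0,0,0],[0,0,0],[0,0,0],[0,0,0],[0,0,0],[0,0,0],[0,0,0],[0,0,0],[0,0,0],[0,0,0],[0,0,0]]}' 40
```

```text
clock: 11.88
tcp_pos: [0.4339, -0.32, 0.0056]
eef_rot: [180.0, -0.0, 10.7]
wrist_force: [0.9, -0.9, 5.2]
gripper_width: 0.264
finger_force: 40.0
```

```bash
python3 -m jog '{"jaw":[15,15,15,15,15,15],"translation":[[0,0,-0.06],[0,0,-0.14],[0,0,-0.14],[0,0,-0.14],[0,0,-0.14],[0,0,0]],"turn":[[0,0,0],[0,0,0],[0,0,0],[0,0,0],[0,0,0],[0,0,0]]}'
python3 -m jog '{"jaw":[15,15,15,15,15,15,15,15,15,15,15,15,15,15,15,15,15],"translation":[[0,0,0],[0,0,0],[0,0,0],[0,0,0],[0,0,0],[0,0,0],[0,0,0],[0,0,0],[0,0,0],[0,0,0],[0,0,0],[0,0,0],[0,0,0],[0,0,0],[0,0,0],[0,0,0],[0,0,0]],"turn":[[0,0,-0.0718],[0,0,-0.0718],[0,0,-0.0718],[0,0,-0.0718],[0,0,-0.0718],[0,0,-0.0718],[0,0,-0.0718],[0,0,-0.0718],[0,0,-0.0718],[0,0,-0.0718],[0,0,-0.0718],[0,0,-0.0718],[0,0,-0.0718],[0,0,-0.0718],[0,0,-0.0718],[0,0,0],[0,0,0]]}'
python3 - <<'E'
from h import *
s=bot.get_state(); print(s["joint_positions"].round(0))
a=np.radians(s["eef_rot"][2]); d=np.array([.5618,-.2294])-s["tcp_pos"][:2]
print([d@[np.cos(a),np.sin(a)]/.25, d@[np.sin(a),-np.cos(a)]/.25])
import json
q=viewer.camera_params("top"); sc=viewer.camera_params("scene"); w2=json.load(open("w2.json"))
print("bottle tip", tri([ray(q,320,115),ray(sc,243,141)]), "w2 red", [onz(w2,399,24,z).round(3) for z in (.05,.1,.14)])
E
```

```text
clock: 12.38
tcp_pos: [0.4364, -0.3216, 0.1657]
eef_rot: [179.6, -0.4, 10.7]
wrist_force: [1.5, -0.6, -1.5]
gripper_width: 0.266
finger_force: 40.0
clock: 13.8
tcp_pos: [0.4329, -0.3194, 0.1593]
eef_rot: [-180.0, -0.1, 107.5]
wrist_force: [0.4, 0.8, -1.0]
gripper_width: 0.268
finger_force: 40.0
[ 52.  43. -35. 108.  37.  41.  13.]
[np.float64(0.18841406574026506), np.float64(0.5999324585870304)]
bottle tip [ 0.69940447 -0.31855521  0.13157832] w2 red [array([ 0.716, -0.325,  0.05 ]), array([ 0.703, -0.319,  0.1  ]), array([ 0.692, -0.315,  0.14 ])]
```

```bash
python3 -m jog '{"jaw":[15,15,15,15,15,15,15,15,15,15,15],"translation":[[0.0377,0.12,0],[0.0377,0.12,0],[0.0377,0.12,0],[0.0377,0.12,0],[0.0377,0.12,0],[0,0,0],[0,0,0.1],[0,0,0.1],[0,0,0.08],[0,0,0],[0,0,0]],"turn":[[0,0,0],[0,0,0],[0,0,0],[0,0,0],[0,0,0],[0,0,0],[0,0,0],[0,0,0],[0,0,0],[0,0,0],[0,0,0]]}'
python3 - <<'E'
from h import *
import json
p=viewer.camera_params("wrist"); im=viewer.grab_frame("wrist"); p["world_from_camera"]=np.array(p["world_from_camera"]).tolist(); json.dump(p,open("w5.json","w"))
cv2.imwrite("pics/w5.png",im)
E
```

```text
clock: 14.72
tcp_pos: [0.5612, -0.229, 0.0893]
eef_rot: [-179.9, -0.1, 107.6]
wrist_force: [-0.5, 0.3, -1.9]
gripper_width: 0.269
finger_force: 40.0
```

View pics/w5.png

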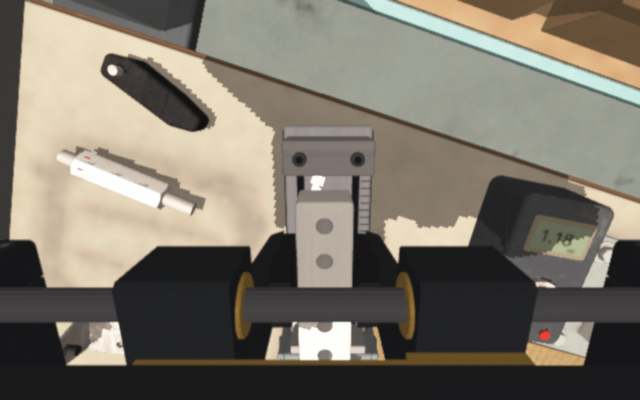

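Run:
```python
from h import *
import json
p=json.load(open("w5.json")); a=np.radians(17.6); X=np.array([np.cos(a),np.sin(a)]);Y=np.array([-X[1],X[0]]); o=np.array([.5775,-.279])
def j(u,v,z): w=onz(p,u,v,z)[:2]-o; return (np.array([w@X,w@Y])*1000).round(1)
for n,u,v,z in [("bolt",299,159.5,.05),("bolt",358,159.5,.05),("endTopL",282,176,.05),("endTopR",373.5,177,.05),("farL",284,139,.05),("farR",373,139,.05),("blkFL",298,192.5,.1037),("blkFR",352,192.5,.1037),("hole1",324.5,226.5,.1037),("hole2",324.5,261.5,.1037),("hole4",324,326,.1037),("bedL",287,225,.022),("bedR",372,225,.022)]: print(n,j(u,v,z))
t=bot.get_state()["tcp_pos"][:2]-o; print("tcp",t@X,t@Y)
```

```text
bolt [-16.5  91.4]
bolt [17.1 91.3]
endTopL [-26.5  81.8]
endTopR [26.4 81.1]
farL [-24.6 102.9]
farR [ 25.2 102.9]
blkFL [-12.8  86.3]
blkFR [ 9.6 86.3]
hole1 [-1.8 71.3]
hole2 [-1.9 54.8]
hole4 [-2.1 21.6]
bedL [-28.  41.]
bedR [30.8 41. ]
tcp 0.0006696319829445491 0.05210409983020006
```

```bash
python3 -m jog '{"jaw":[15,15,15,15,15,15,15,15],"translation":[[-0.022,0.006,0],[0,0,0.08],[0,0,0.08],[0,0,0.04],[0,0,0.02],[0,0,0.02],[0,0,0],[0,0,0]],"turn":[[0,0,0],[0,0,0],[0,0,0],[0,0,0],[0,0,0],[0,0,0],[0,0,0],[0,0,0]]}'
```

```text
clock: 15.43
tcp_pos: [0.5659, -0.2342, 0.0309]
eef_rot: [179.9, 0.0, 107.7]
wrist_force: [1.1, 1.0, -0.4]
gripper_width: 0.266
finger_force: 40.0
```

```bash
python3 -m jog '{"jaw":[15,15,15],"translation":[[0,0,0.012],[0,0,0],[0,0,0]],"turn":[[0,0,0],[0,0,0],[0,0,0]]}'
```

```text
clock: 15.68
tcp_pos: [0.5658, -0.2342, 0.0277]
eef_rot: [179.9, 0.0, 107.7]
wrist_force: [0.3, 0.2, -0.5]
gripper_width: 0.269
finger_force: 40.0
```

```bash
python3 -m jog '{"jaw":[15,15,15,15,15],"translation":[[0.008,0,0.004],[0.008,0,0],[0.004,0,0],[0,0,0],[0,0,0]],"turn":[[0,0,0],[0,0,0],[0,0,0],[0,0,0],[0,0,0]]}'
python3 -m jog '{"jaw":[15,15,15,15],"translation":[[0.008,0,0],[0,0,0],[0,0,0],[0,0,0]],"turn":[[0,0,0],[0,0,0],[0,0,0],[0,0,0]]}'
```

```text
clock: 16.1
tcp_pos: [0.5652, -0.2311, 0.0277]
eef_rot: [179.9, 0.2, 107.6]
wrist_force: [0.2, -2.7, 6.5]
gripper_width: 0.268
finger_force: 40.0
clock: 16.43
tcp_pos: [0.5647, -0.2291, 0.0277]
eef_rot: [179.9, 0.2, 107.6]
wrist_force: [1.0, -3.7, 6.3]
gripper_width: 0.269
finger_force: 40.0
```

```bash
python3 -m jog '{"jaw":[15,15,15,15],"translation":[[0.008,0,-0.002],[0,0,0],[0,0,0],[0,0,0]],"turn":[[0,0,0],[0,0,0],[0,0,0],[0,0,0]]}'
python3 -m jog '{"jaw":[15,15,15,15],"translation":[[0.008,0,0],[0,0,0],[0,0,0],[0,0,0]],"turn":[[0,0,0],[0,0,0],[0,0,0],[0,0,0]]}'
```

```text
clock: 16.77
tcp_pos: [0.5646, -0.229, 0.0278]
eef_rot: [179.8, 0.3, 107.5]
wrist_force: [2.7, -6.6, 0.9]
gripper_width: 0.272
finger_force: 40.0
clock: 17.1
tcp_pos: [0.5646, -0.229, 0.0279]
eef_rot: [179.8, 0.5, 107.5]
wrist_force: [4.7, -8.6, 0.7]
gripper_width: 0.27
finger_force: 40.0
```

```bash
python3 -m jog '{"jaw":[15,15,38,38,38,38,38,38,38,38],"translation":[[-0.016,0,0.004],[0,0,0],[0,0,0],[0,0,0],[0,0,0],[0,0,0],[0,0,-0.06],[0,0,-0.14],[0,0,-0.14],[0,0,0]],"turn":[[0,0,0],[0,0,0],[0,0,0],[0,0,0],[0,0,0],[0,0,0],[0,0,0],[0,0,0],[0,0,-0.069],[0,0,-0.069]]}'
python3 - <<'E'
from h import *
import json
s=bot.get_state()
a=np.radians(s["eef_rot"][2]); d=np.array([.5973,-.3356])-s["tcp_pos"][:2]
print(a*57.3,[d@[np.cos(a),np.sin(a)]/.25, d@[np.sin(a),-np.cos(a)]/.25])
p=viewer.camera_params("wrist"); im=viewer.grab_frame("wrist"); p["world_from_camera"]=np.array(p["world_from_camera"]).tolist(); json.dump(p,open("w6.json","w"))
cv2.imwrite("pics/w6.png",im)
E
```

```text
clock: 17.93
tcp_pos: [0.5672, -0.2272, 0.1171]
eef_rot: [179.6, 0.4, 120.4]
wrist_force: [1.0, 0.4, -0.9]
gripper_width: 0.431
finger_force: 0.0
120.40290948833872 [np.float64(-0.4349490900871393), np.float64(-0.11541200643102138)]
```

View pics/w6.png

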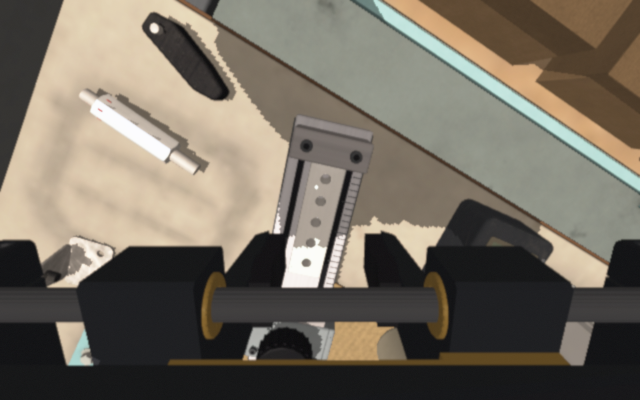

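```bash
python3 -m jog '{"jaw":[65,65,65,65,65,65,65,65,65,65,30,30,30,30,30,30,30],"translation":[[-0.109,-0.029,0],[-0.109,-0.029,0],[-0.109,-0.029,0],[-0.109,-0.029,0],[0,0,0],[0,0,0.1],[0,0,0.08],[0,0,0.04],[0,0,0.015],[0,0,0],[0,0,0],[0,0,0],[0,0,0],[0,0,0],[0,0,0],[0,0,0],[0,0,0]],"turn":[[0,0,0],[0,0,0],[0,0,0],[0,0,0],[0,0,0],[0,0,0],[0,0,0],[0,0,0],[0,0,0],[0,0,0],[0,0,0],[0,0,0],[0,0,0],[0,0,0],[0,0,0],[0,0,0],[0,0,0]]}' 30
```

```text
clock: 19.4
tcp_pos: [0.5959, -0.3342, 0.0536]
eef_rot: [179.7, 0.1, 120.1]
wrist_force: [3.5, 2.7, 7.0]
gripper_width: 0.418
finger_force: 31.6
```

```bash
python3 -m jog '{"jaw":[30,30,30,30,30,30,30,30],"translation":[[0,0,-0.012],[0,0,0],[0.0234,0.0052,0],[0.0234,0.0052,0],[0.0234,0.0052,0],[0.0234,0.0052,0],[0,0,0],[0,0,0]],"turn":[[0,0,0],[0,0,0],[0,0,0],[0,0,0],[0,0,0],[0,0,0],[0,0,0],[0,0,0]]}'
python3 -m jog '{"jaw":[30,30,30,30,30,30],"translation":[[0.006,0.0013,0],[0.006,0.0013,0],[0,0,0],[0.006,0.0013,0],[0,0,0],[0,0,0]],"turn":[[0,0,0],[0,0,0],[0,0,0],[0,0,0],[0,0,0],[0,0,0]]}'
```

```text
clock: 20.07
tcp_pos: [0.5883, -0.3108, 0.0539]
eef_rot: [179.6, -0.0, 120.2]
wrist_force: [9.2, 1.2, -10.0]
gripper_width: 0.423
finger_force: 30.0
clock: 20.57
tcp_pos: [0.5874, -0.308, 0.054]
eef_rot: [179.6, 0.1, 120.1]
wrist_force: [8.7, -1.2, -11.0]
gripper_width: 0.421
finger_force: 30.0
```

```bash
python3 -m jog '{"jaw":[30,30,30,30],"translation":[[-0.0034,0.0156,0.007],[0,0,0],[0,0,0],[0,0,0]],"turn":[[0,0,0],[0,0,0],[0,0,0],[0,0,0]]}'
python3 -m jog '{"jaw":[30,30,30,30,30],"translation":[[0.006,0.0013,0],[0.006,0.0013,0],[0,0,0],[0,0,0],[0,0,0]],"turn":[[0,0,0],[0,0,0],[0,0,0],[0,0,0],[0,0,0]]}'
```

```text
clock: 20.9
tcp_pos: [0.5879, -0.308, 0.0536]
eef_rot: [-180.0, 0.0, 120.1]
wrist_force: [-0.6, -0.9, 4.4]
gripper_width: 0.419
finger_force: 30.5
clock: 21.32
tcp_pos: [0.5871, -0.3057, 0.0535]
eef_rot: [-180.0, 0.1, 120.1]
wrist_force: [2.1, -4.3, 4.6]
gripper_width: 0.423
finger_force: 31.3
```

```bash
python3 -m jog '{"jaw":[30,30,30,30],"translation":[[0.006,0.0013,0],[0,0,0],[0,0,0],[0,0,0]],"turn":[[0,0,0],[0,0,0],[0,0,0],[0,0,0]]}'
python3 -m jog '{"jaw":[30,30,30,30],"translation":[[0.006,0.0013,0],[0,0,0],[0,0,0],[0,0,0]],"turn":[[0,0,0],[0,0,0],[0,0,0],[0,0,0]]}'
```

```text
clock: 21.65
tcp_pos: [0.5865, -0.3038, 0.0535]
eef_rot: [-180.0, 0.0, 120.1]
wrist_force: [1.1, -4.0, 5.8]
gripper_width: 0.424
finger_force: 31.6
clock: 21.98
tcp_pos: [0.5863, -0.3032, 0.0535]
eef_rot: [-180.0, 0.1, 120.1]
wrist_force: [2.5, -6.0, 5.7]
gripper_width: 0.419
finger_force: 31.0
```

```bash
python3 -m jog '{"jaw":[30,30,30,30],"translation":[[0.006,0.0013,0],[0,0,0],[0,0,0],[0,0,0]],"turn":[[0,0,0],[0,0,0],[0,0,0],[0,0,0]]}'
python3 -m jog '{"jaw":[30,30,30,30],"translation":[[0.006,0.0013,0],[0,0,0],[0,0,0],[0,0,0]],"turn":[[0,0,0],[0,0,0],[0,0,0],[0,0,0]]}'
```

```text
clock: 22.32
tcp_pos: [0.5863, -0.3031, 0.0536]
eef_rot: [-180.0, 0.2, 120.0]
wrist_force: [2.9, -7.0, 3.6]
gripper_width: 0.424
finger_force: 30.5
clock: 22.65
tcp_pos: [0.5862, -0.303, 0.0536]
eef_rot: [180.0, 0.4, 120.0]
wrist_force: [4.1, -9.9, 2.8]
gripper_width: 0.422
finger_force: 30.0
```

```bash
python3 -m jog '{"jaw":[30,30,30,30],"translation":[[0,0,0.008],[0,0,0.004],[0,0,0],[0,0,0]],"turn":[[0,0,0],[0,0,0],[0,0,0],[0,0,0]]}' 35
```

```text
clock: 22.98
tcp_pos: [0.5863, -0.303, 0.0534]
eef_rot: [-180.0, 0.4, 119.9]
wrist_force: [-1.1, -7.9, 19.6]
gripper_width: 0.416
finger_force: 43.4
```

```bash
python3 -m jog '{"jaw":[30,55,55,55,55,55,30,30,30,30,30,30],"translation":[[-0.016,-0.003,-0.012],[0,0,0],[0,0,0],[0,0,0],[0,0,-0.014],[0,0,0],[0,0,0],[0,0,0],[0,0,0],[0,0,0],[0,0,0],[0,0,0]],"turn":[[0,0,0],[0,0,0],[0,0,0],[0,0,0],[0,0,0],[0,0,0],[0,0,0],[0,0,0],[0,0,0],[0,0,0],[0,0,0],[0,0,0]]}' 30
python3 -m jog '{"jaw":[30,30,30],"translation":[[0,0,0.012],[0,0,0],[0,0,0]],"turn":[[0,0,0],[0,0,0],[0,0,0]]}'
```

```text
clock: 23.98
tcp_pos: [0.5859, -0.3025, 0.0562]
eef_rot: [-180.0, -0.1, 120.1]
wrist_force: [-0.3, 0.4, -2.8]
gripper_width: 0.417
finger_force: 30.0
clock: 24.23
tcp_pos: [0.586, -0.3026, 0.054]
eef_rot: [-180.0, -0.0, 120.1]
wrist_force: [-3.1, 1.8, 3.6]
gripper_width: 0.42
finger_force: 30.0
```

```bash
python3 -m jog '{"jaw":[30,30,30,30,30,30],"translation":[[0.008,0.0018,0],[0.008,0.0018,0],[0.004,0.0008,0.006],[0,0,0.002],[0,0,0],[0,0,0]],"turn":[[0,0,0],[0,0,0],[0,0,0],[0,0,0],[0,0,0],[0,0,0]]}'
```

```text
clock: 24.73
tcp_pos: [0.5858, -0.302, 0.0536]
eef_rot: [-180.0, 0.4, 119.9]
wrist_force: [-1.7, -6.0, 9.7]
gripper_width: 0.423
finger_force: 33.0
```

```bash
python3 -m jog '{"jaw":[30,30,30,30,30,30,30,30,30],"translation":[[0.004,0,0.003],[0,0,0],[0,0,0],[0,0,0],[0,0,0],[0,0,0],[0,0,0],[0,0,0],[0,0,0]],"turn":[[0,0,0],[0,0,0],[0,0,0.07],[0,0,0.07],[0,0,0.07],[0,0,0.07],[0,0,0.07],[0,0,0],[0,0,0]]}'
python3 -c "
from h import *
s=bot.get_state();print(s['ft_torque'],s['joint_positions'].round(0))"
```

```text
clock: 25.48
tcp_pos: [0.5874, -0.3013, 0.0536]
eef_rot: [179.6, 0.4, 88.4]
wrist_force: [2.2, -6.6, 10.0]
gripper_width: 0.422
finger_force: 33.9
[-1.25115043 -0.05760275 -0.10637776] [ 37.  57. -26.  90.  35.  41.  -8.]
```

```bash
python3 -m jog '{"jaw":[30,30,30,30,30,30,30,30],"translation":[[0,0,0.002],[0,0,0],[0,0,0],[0,0,0],[0,0,0],[0,0,0],[0,0,0],[0,0,0]],"turn":[[0,0,0],[0,0,0.075],[0,0,0.075],[0,0,0.075],[0,0,0.075],[0,0,0.075],[0,0,0],[0,0,0]]}'
python3 -c "
from h import *
s=bot.get_state();print(s['ft_torque'],s['joint_positions'].round(0))"
```

```text
clock: 26.15
tcp_pos: [0.5892, -0.3017, 0.0537]
eef_rot: [179.2, -0.0, 54.7]
wrist_force: [4.2, -6.5, 9.6]
gripper_width: 0.421
finger_force: 32.8
[-1.34336376 -0.55024675 -0.07430283] [ 32.  56. -18.  90.  25.  37. -34.]
```

```bash
python3 -m jog '{"jaw":[30,30,30,30,30,30,30],"translation":[[0,0,0],[0,0,0],[0,0,0],[0,0,0],[0,0,0],[0,0,0],[0,0,0]],"turn":[[0,0,0.075],[0,0,0.075],[0,0,0.075],[0,0,0.075],[0,0,0.075],[0,0,0],[0,0,0]]}'
python3 -c "
from h import *
s=bot.get_state();print(s['ft_torque'],s['joint_positions'].round(0))"
```

```text
clock: 26.73
tcp_pos: [0.5902, -0.3033, 0.0534]
eef_rot: [179.2, -0.5, 21.0]
wrist_force: [6.6, -9.4, 3.2]
gripper_width: 0.422
finger_force: 30.2
[-1.86428846 -1.24481001  0.04686292] [ 28.  56.  -9.  90.  14.  34. -58.]
```

```bash
python3 -m jog '{"jaw":[62,62,62,62,62,62,62,62,62,62,62,62,62,62,62,62,62,62,62,62],"translation":[[0,0,0],[0,0,0],[0,0,-0.016],[0,0,0],[0,0,0],[0,0,0],[0,0,0],[0,0,0],[0,0,0],[0,0,0],[0,0,0],[0,0,0],[0,0,0],[0,0,0],[0,0,0],[0,0,0],[0,0,0],[0,0,0],[0,0,0],[0,0,0]],"turn":[[0,0,0],[0,0,0],[0,0,0],[0,0,0],[0,0,-0.07],[0,0,-0.07],[0,0,-0.07],[0,0,-0.07],[0,0,-0.07],[0,0,-0.07],[0,0,-0.07],[0,0,-0.07],[0,0,-0.07],[0,0,-0.07],[0,0,-0.07],[0,0,-0.07],[0,0,-0.07],[0,0,-0.04],[0,0,0],[0,0,0]]}'
python3 - <<'E'
from h import *
s=bot.get_state()
a=np.radians(s["eef_rot"][2]); d=np.array([.5862,-.3028])-s["tcp_pos"][:2]
print(a*57.3,s["tcp_pos"],[d@[np.cos(a),np.sin(a)]/.25, d@[np.sin(a),-np.cos(a)]/.25])
cv2.imwrite("pics/w7.png",viewer.grab_frame("wrist"))
E
```

```text
clock: 28.4
tcp_pos: [0.5839, -0.2963, 0.054]
eef_rot: [-180.0, -0.1, 106.5]
wrist_force: [-0.6, 0.7, 0.2]
gripper_width: 0.706
finger_force: 0.0
106.52151370683819 [ 0.5838525  -0.29634076  0.05404578] [np.float64(-0.027440271603336813), np.float64(0.0016586775993808547)]
```

View pics/w7.png

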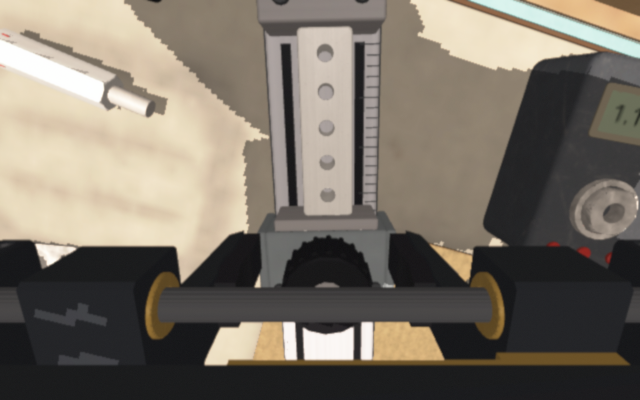

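```bash
python3 -m jog '{"jaw":[62,62,62,30,30,30,30,30,30],"translation":[[-0.0274,0.0017,-0.009],[0,0,0],[0,0,0],[0,0,0],[0,0,0],[0,0,0],[0,0,0],[0,0,0],[0,0,0]],"turn":[[0,0,0],[0,0,0],[0,0,0],[0,0,0],[0,0,0],[0,0,0],[0,0,0],[0,0,0],[0,0,0]]}' 35
python3 -m jog '{"jaw":[30,30,30,30],"translation":[[0.008,0,0.01],[0.004,0,0.008],[0,0,0],[0,0,0]],"turn":[[0,0,0],[0,0,0],[0,0,0],[0,0,0]]}'
```

```text
clock: 29.2
tcp_pos: [0.587, -0.3033, 0.0568]
eef_rot: [180.0, -0.0, 106.6]
wrist_force: [0.3, 0.4, -0.4]
gripper_width: 0.418
finger_force: 35.0
clock: 29.53
tcp_pos: [0.5869, -0.303, 0.0536]
eef_rot: [179.9, 0.3, 106.5]
wrist_force: [0.8, -5.2, 6.4]
gripper_width: 0.423
finger_force: 36.0
```

```bash
python3 -m jog '{"jaw":[30,30,30,30,30,30,30,30,30],"translation":[[0,0,0.005],[0,0,0],[0,0,0],[0,0,0],[0,0,0],[0,0,0],[0,0,0],[0,0,0],[0,0,0]],"turn":[[0,0,0],[0,0,0],[0,0,0.07],[0,0,0.07],[0,0,0.07],[0,0,0.07],[0,0,0.07],[0,0,0],[0,0,0]]}'
python3 -c "
from h import *
s=bot.get_state();print(s['ft_torque'],s['joint_positions'].round(0))"
```

```text
clock: 30.28
tcp_pos: [0.588, -0.3029, 0.0536]
eef_rot: [179.7, 0.2, 75.0]
wrist_force: [0.6, -2.0, 11.6]
gripper_width: 0.423
finger_force: 39.1
[-0.65609907  0.13557324 -0.11667677] [ 35.  57. -24.  90.  32.  40. -18.]
```

```bash
python3 -m jog '{"jaw":[30,30,30,30,30,30,30],"translation":[[0,0,0.001],[0,0,0],[0,0,0],[0,0,0],[0,0,0],[0,0,0],[0,0,0]],"turn":[[0,0,0.075],[0,0,0.075],[0,0,0.075],[0,0,0.075],[0,0,0.075],[0,0,0],[0,0,0]]}'
python3 -c "
from h import *
s=bot.get_state();print(s['ft_torque'])"
python3 -m jog '{"jaw":[30,30,30,30,30,30,30],"translation":[[0,0,0.002],[0,0,0],[0,0,0],[0,0,0],[0,0,0],[0,0,0],[0,0,0]],"turn":[[0,0,0.075],[0,0,0.075],[0,0,0.075],[0,0,0.075],[0,0,0.075],[0,0,0],[0,0,0]]}'
python3 -c "
from h import *
s=bot.get_state();print(s['ft_torque'],s['joint_positions'].round(0))"
```

```text
clock: 30.87
tcp_pos: [0.589, -0.3035, 0.0535]
eef_rot: [179.5, -0.1, 41.2]
wrist_force: [1.9, -4.8, 10.8]
gripper_width: 0.42
finger_force: 37.5
[-0.8018646  -0.27477908 -0.02609572]
clock: 31.45
tcp_pos: [0.5894, -0.3045, 0.0533]
eef_rot: [179.5, -0.4, 7.5]
wrist_force: [3.4, -5.2, 11.9]
gripper_width: 0.424
finger_force: 37.4
[-0.94594175 -0.42475337  0.00806783] [ 27.  56.  -6.  90.  10.  34. -68.]
```

```bash
python3 -m jog '{"jaw":[30,30,30,30],"translation":[[0.002,0.012,-0.018],[0,0,0],[0,0,0],[0,0,0]],"turn":[[0,0,0],[0,0,0],[0,0,0],[0,0,0]]}'
python3 -m jog '{"jaw":[30,30,30,30],"translation":[[0.002,0.012,0],[0,0,0],[0,0,0],[0,0,0]],"turn":[[0,0,0],[0,0,0],[0,0,0],[0,0,0]]}'
```

```text
clock: 31.78
tcp_pos: [0.5892, -0.3047, 0.0555]
eef_rot: [179.8, -0.3, 7.6]
wrist_force: [4.8, -4.0, 3.9]
gripper_width: 0.424
finger_force: 35.0
clock: 32.12
tcp_pos: [0.5892, -0.305, 0.0548]
eef_rot: [-179.9, -0.2, 7.7]
wrist_force: [5.6, 1.6, 3.2]
gripper_width: 0.42
finger_force: 35.0
```

```bash
python3 -m jog '{"jaw":[30,30,30,30],"translation":[[0.002,0.012,0],[0,0,0],[0,0,0],[0,0,0]],"turn":[[0,0,0],[0,0,0],[0,0,0],[0,0,0]]}'
```

```text
clock: 32.45
tcp_pos: [0.5893, -0.3054, 0.0542]
eef_rot: [-179.7, -0.0, 7.7]
wrist_force: [3.5, 4.8, 3.2]
gripper_width: 0.422
finger_force: 35.0
```

```bash
python3 -m jog '{"jaw":[30,30,30,30],"translation":[[0.001,0.006,0],[0,0,0],[0,0,0],[0,0,0]],"turn":[[0,0,0],[0,0,0],[0,0,0],[0,0,0]]}'
```

```text
clock: 32.78
tcp_pos: [0.5893, -0.3055, 0.054]
eef_rot: [-179.6, 0.0, 7.8]
wrist_force: [4.2, 6.6, 4.2]
gripper_width: 0.422
finger_force: 35.0
```

```bash
python3 -m jog '{"jaw":[62,62,62,62,62,62,62,62,62,62,62,62,62,62,62,62,62,62,62],"translation":[[-0.004,-0.024,-0.006],[0,0,0],[0,0,0],[0,0,0],[0,0,0],[0,0,0],[0,0,0],[0,0,0],[0,0,0],[0,0,0],[0,0,0],[0,0,0],[0,0,0],[0,0,0],[0,0,0],[0,0,0],[0,0,0],[0,0,0],[0,0,0]],"turn":[[0,0,0],[0,0,0],[0,0,0],[0,0,0],[0,0,-0.075],[0,0,-0.075],[0,0,-0.075],[0,0,-0.075],[0,0,-0.075],[0,0,-0.075],[0,0,-0.075],[0,0,-0.075],[0,0,-0.075],[0,0,-0.075],[0,0,-0.075],[0,0,-0.075],[0,0,-0.075],[0,0,0],[0,0,0]]}'
python3 - <<'E'
from h import *
s=bot.get_state()
a=np.radians(s["eef_rot"][2]); d=np.array([.587,-.3033])-s["tcp_pos"][:2]
print([d@[np.cos(a),np.sin(a)]/.25, d@[np.sin(a),-np.cos(a)]/.25, (s["tcp_pos"][2]-.0568)/.25])
E
```

```text
clock: 34.37
tcp_pos: [0.5864, -0.3058, 0.0557]
eef_rot: [-179.9, 0.0, 95.1]
wrist_force: [0.2, -0.5, -0.3]
gripper_width: 0.704
finger_force: 0.0
[np.float64(0.009850155779833123), np.float64(0.0034499208587055654), np.float64(-0.004229804035164791)]
```

```bash
python3 -m jog '{"jaw":[62,62,30,30,30,30,30,30],"translation":[[0.01,0.0034,-0.004],[0,0,0],[0,0,0],[0,0,0],[0,0,0],[0,0,0],[0,0,0],[0,0,0]],"turn":[[0,0,0],[0,0,0],[0,0,0],[0,0,0],[0,0,0],[0,0,0],[0,0,0],[0,0,0]]}' 35
python3 -m jog '{"jaw":[30,30,30,30],"translation":[[0,0,0.012],[0,0,0.01],[0,0,0],[0,0,0]],"turn":[[0,0,0],[0,0,0],[0,0,0],[0,0,0]]}'
```

```text
clock: 35.03
tcp_pos: [0.5875, -0.3026, 0.0573]
eef_rot: [-180.0, 0.0, 95.3]
wrist_force: [-0.1, 0.6, 2.1]
gripper_width: 0.424
finger_force: 35.0
clock: 35.37
tcp_pos: [0.5877, -0.3027, 0.0536]
eef_rot: [-180.0, 0.1, 95.3]
wrist_force: [-5.0, 0.8, 16.3]
gripper_width: 0.418
finger_force: 35.0
```

```bash
python3 -m jog '{"jaw":[30,30,30,30,30,30,30,30,30,30],"translation":[[0,0,-0.002],[0,0,0],[0,0,0],[0,0,0],[0,0,0],[0,0,0],[0,0,0],[0,0,0],[0,0,0],[0,0,0]],"turn":[[0,0,0],[0,0,0.075],[0,0,0.075],[0,0,0.075],[0,0,0.075],[0,0,0.075],[0,0,0.075],[0,0,0.075],[0,0,0],[0,0,0]]}'
python3 -c "
from h import *
s=bot.get_state();print(s['ft_torque'])"
python3 -m jog '{"jaw":[30,30,30,30,30],"translation":[[0,0,0],[0,0,0],[0,0,0],[0,0,0],[0,0,0]],"turn":[[0,0,0.075],[0,0,0.075],[0,0,0.075],[0,0,0.075],[0,0,0]]}'
python3 -c "
from h import *
s=bot.get_state();print(s['ft_torque'])"
```

```text
clock: 36.2
tcp_pos: [0.5895, -0.3032, 0.0539]
eef_rot: [179.8, -0.0, 48.1]
wrist_force: [-1.3, 0.4, 9.9]
gripper_width: 0.424
finger_force: 35.0
[-0.09284419  0.23027407 -0.00080737]
clock: 36.62
tcp_pos: [0.5901, -0.3042, 0.0539]
eef_rot: [179.7, -0.2, 20.8]
wrist_force: [1.2, -1.9, 8.1]
gripper_width: 0.421
finger_force: 35.0
[-0.3032753   0.00499045  0.05605783]
```

```bash
python3 -m jog '{"jaw":[30,30,30,30,30],"translation":[[0,0.01,-0.016],[0,0.01,0],[0,0,0],[0,0,0],[0,0,0]],"turn":[[0,0,0],[0,0,0],[0,0,0],[0,0,0],[0,0,0]]}'
python3 -m jog '{"jaw":[30,30,30],"translation":[[0,0.008,0],[0,0,0],[0,0,0]],"turn":[[0,0,0],[0,0,0],[0,0,0]]}'
```

```text
clock: 37.03
tcp_pos: [0.5901, -0.3049, 0.0559]
eef_rot: [-179.8, -0.1, 21.2]
wrist_force: [0.2, 5.0, 2.9]
gripper_width: 0.42
finger_force: 35.0
clock: 37.28
tcp_pos: [0.5902, -0.3051, 0.0555]
eef_rot: [-179.7, -0.0, 21.2]
wrist_force: [-1.9, 7.0, 2.8]
gripper_width: 0.422
finger_force: 35.0
```

```bash
python3 -m jog '{"jaw":[30,30,65,65,65,65,65,65,65,65,65],"translation":[[0,-0.026,0],[0,0,0],[0,0,0],[0,0,0],[0,0,0],[0,0,0],[0,0,-0.06],[0,0,-0.14],[0,0,-0.14],[0,0,0],[0,0,0]],"turn":[[0,0,0],[0,0,0],[0,0,0],[0,0,0],[0,0,0],[0,0,0],[0,0,0],[0,0,0],[0,0,0],[0,0,0],[0,0,0]]}'
python3 - <<'E'
from h import *
p=viewer.camera_params("wrist"); im=cv2.cvtColor(viewer.grab_frame("wrist"),6)
# knob cap (light disc inside black knob), near expected place
u,v=proj(p,np.array([.587,-.303,.0745])); print(u,v)
w=im[int(v)-14:int(v)+15,int(u)-14:int(u)+15]; n,l,s,c=cv2.connectedComponentsWithStats((w>100).astype(np.uint8))
for k in range(1,n):
    if s[k,4]>60: print(s[k,4],onz(p,*(c[k]+[int(u)-14,int(v)-14]),.0745))
E
```

```text
clock: 38.2
tcp_pos: [0.589, -0.3037, 0.1434]
eef_rot: [179.8, -0.2, 21.1]
wrist_force: [-0.3, 0.8, -0.9]
gripper_width: 0.739
finger_force: 0.0
323.23567738433525 208.0327486053224
389 [ 0.58451066 -0.30545057  0.0745    ]
```

```bash
python3 -c "
from bench import close_job
print(close_job())"
```

```text
the job is handed in; nothing more can be done
None
```

I handed the job in at about 38 s: the block lies flat, holes up, on the bed against the fixed end block. The stop is up against the block with no visible gap, and it is clamped (it held against about 7 N of pull). I could not measure the clamp pad's force directly, and the hand-in gave no verdict.

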